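# Reset the drinks chiller's thermostat inside its drop-down door

### The arm

A 6-joint arm with a two-finger parallel gripper is mounted at the origin on the work surface. World frame = base frame: x ahead of the robot, y to its left, z up, the work surface at z = 0. Lengths are in m, angles in degrees, forces in N, time in s.
With the tool pointing down it reaches from about 0.425 to 0.95 m from the base axis. Payload 3.5 kg.
Tool frame: the origin (TCP) lies between the finger pads; the fingertips stand 11 mm ahead of it and the grasp point (between the pads) lies 8 mm behind it; z points along the fingers, y is the line along which they close (so a half turn about z gives the same grasp; the last joint's range is limited). The gripper opens to 85 mm and grips with 20 to 120 N. Pads are 22 mm wide; open, the fingers measure 114 mm over their backs; the gripper's body (76 mm by 85 mm) begins 54 mm behind the grasp point. The pads swing forward as they close: fully open they stand 13 mm farther back than shut.
Start: joints at [-77.12, 16.404, 90.338, -0, 73.258, -8.594], TCP at [0.247, -0.628, 0.242] pointing down, gripper open.
Joint ranges: [-158.93, 158.93], [-51.34, 127.21], [12.03, 142.37], [-87.48, 267.48], [13.55, 161.25], [-162.69, 162.69]. Speed limits (degrees/s): [159.86, 159.86, 180, 180, 180, 180].

### API

Orientations are given as [roll, pitch, yaw] about the fixed x, y, z axes, in that order (R = Rz(yaw) Ry(pitch) Rx(roll)).
In Python, from rig import telemetry, snapshot, camera_model, job, models gives the robot as it stands. The module is installed in compiled form; this text tells all that it offers.
- The arm moves only by the shell command python3 -m creep 'ROWS' [FORCE]. ROWS is JSON, a list of rows, each a list of 3 entries, a list of its own where there are three numbers: the shift along the tool's x, y, z in m, then the turn, a rotation vector about the tool's x, y, z in degrees, then the opening, from 0 (shut) to 1 (fully open). In form: [[[x, y, z], [rx, ry, rz], jaw], ...]. A call has 1 to 5 rows; each row is the pose to reach, as a shift and turn from the pose commanded when the call began, along the tool's axes at that moment; what a row does not reach only later rows make up. A row lasts 1/8 s, in which the tool goes at most 62.5 mm and 10.7 degrees, less where a joint would pass 70% of its speed; a pose out of reach is approached as far as the arm can. A call with a gripper value outside its range is refused whole. The fingers move at their own pace and stop on an object; FORCE is the grip in N (left out, the last holds). Time passes only in rows, so rows that repeat a pose let the fingers close. It gives the time, the measured TCP pose, the force, the opening and the grip force at its end, in the units of the state.
- telemetry.sense(): the state, without advancing time (a new reading comes with each control period).
- snapshot(name): name is "scene" or "top" or "wrist"; returns (picture, depth): 384x512x3 uint8, red, green, blue; 384x512 float32, m along the optical axis (not along the pixel's ray), 0 where there is no reading.
- camera_model(name): a dict with "fx", "fy", "cx", "cy" (pixels), "R" (3x3) and "t" (3): a world point X has camera coordinates R X + t. Camera axes: x right, y down, z forward; pixel columns grow to the right and rows downward; lengths in m; the calibration is good to about 2 mm. A picture is of the moment at which its call begins: read the wrist's pose just before it. camera_model takes no time and is no camera call; for the wrist camera it gives the pose at the moment of the call.
- job.job_done(): hands the job in; it is judged then, once.
Trained networks look in the newest picture that a camera, given by its name, has taken for a name from the list of things; names that differ only in an ending like _2 or _b are one class to them, and where a whole thing is asked for, a point or a joint stands for the part that bears it (a point fixed in the world has none). Each returns a list of dicts, best first, with "p" (0 to 1); they miss things now and then, are a little off and sometimes report something else, mostly with a low value. They report only what shows in the picture. A call takes as long as a camera call.
- models.search_frame(camera, name): "extent" ([left, top, right, bottom] in pixels, round what is visible of it).
- models.masks_of(camera, name): "mask" (384x512 bool, what is visible of it) and "extent" ([left, top, right, bottom] in pixels, round what is visible of it).
The state is a dict: "t": time; "q": joint angles; "joint_vel": joint speeds; "joint_efforts": joint torques, N m; "tcp_pos": TCP position; "tcp_rot": TCP orientation; "ft_force": force on the tool from outside, world axes, zero at the start; "torque": the same for the moment, N m; "grip_width": finger opening in m; "grip_force": force on a finger pad.
Only numpy, scipy, OpenCV 4.12 (cv2) and the standard library are available. Lean on these libraries where they do the work, as an engineer would, in place of code of your own. Each camera call takes 0.05 s, during which the arm holds its last target. There are 200 camera calls.

### The job

Pull the drinks chiller's drop-down door all the way open, turn the thermostat dial on the inside of the door until its pointer lines up with the mark on the ring around it (leave the ring as it is) and let go, then push the door back up until it is fully shut. Leave the coupe glass and the jigger on either side of the door standing where they are.

Things in the scene. Friction and masses are not known exactly. Their poses are not given: they have to be found in the camera images.
- chiller: Fixed stainless box 300 mm wide, 240 deep, 200 high. Origin: on the work surface under its door's hinge line, mid-width. x axis from the door into the box (box spans x 0 to 240, y -150 to 150 mm), z up. The door side faces the robot, turned by up to 0.25 rad.
- door (a joint): Bottom-hinged front door: 0 = shut (upright), grows as its top comes down towards the robot, 1.571 = stop, open and level. Starts shut or up to 0.12 ajar. Stiff hinge (0.5 N m friction): stays where left; some 5 N at the handle moves it. Panel 296 mm wide, 150 mm from hinge to top edge, 14 mm thick.
- hinge (a point): Middle of the door's hinge line, 50 mm above the work surface, in the plane of the door's inner face. Its axes turn with the door: z from hinge to top edge, x out of the inner face (into the box when shut, up when open), y along the hinge.
- handle (a point): Centre of the door's handle: round bar 12 mm thick, 130 long, parallel to the hinge, on end posts; in the panel's plane, 40 mm past the top edge (clear gap 34), 190 from the hinge, 7 outside the inner face's plane. 40 mm above the roof when shut, 43 above the work surface when open. Can be pinched from above, fingers astride; it pivots in the fingers as the door swings. Axes as hinge.
- dial (a joint): Thermostat dial on the door's inner face. With the door open it faces up; value grows anticlockwise seen from above; at 0 the pointer points to the hinge. Stops at -0.8 and 2.0; light friction (0.06 N m), stays where left. Lined up when equal to index_ring; starts 0.4 to 1.5 rad short of it.
- dial_axis (a point): On the dial's axis, 30 mm above the inner face, mid-width of the door, 75 mm from the hinge: the grip point. Black disc 48 mm across, top 7 mm above the inner face, with an upright grip bar 44 mm long, 12 thick, top 37 mm above the face. x axis: along the bar to the pointer; z: out of the inner face (up when open).
- dial_tip (a point): Tip of the dial's pointer, a small nose at the foot of one end of the grip bar (that half of the bar also has a white line on top), 30 mm from the axis, 10 mm above the inner face. x axis: radially outwards from the dial's axis.
- index_ring (a joint): Angle of the flat aluminium ring (92 mm across, 3 mm thick) around the dial, measured like dial. It holds its place by stiff friction (0.3 N m); leave it alone.
- index_mark (a point): The one dark mark on the ring, a line 14 mm long and 4 mm wide, 38.5 mm from the dial's axis, 4 mm above the inner face. x axis: radially outwards from the dial's axis.
- coupe_a: Bystander: coupe glass, 125 mm high, bowl 92 mm across, standing on one side of the chiller's door, 220 to 250 mm from its middle. Origin: centre of its foot. (A second coupe, on the tray at the far left, is out of the way.)
- jigger: Bystander: matte black double-ended jigger, 90 mm high, 48 mm across, standing on the other side of the chiller's door. Origin: centre of its underside.

How it is judged (in metres and radians):
On the way, in this order (a step that is already met when the one before it is completed fails the run):
1. the door is pulled all the way down (within about 8 degrees of its stop) (value of joint door above 1.43 rad), for 0.2 s.
2. with the door down, the dial's pointer is lined up with the mark (within 0.12 rad) and let go (value of joint door above 1.43 rad and angle between the x axis of dial_tip and the x axis of index_mark, either way round below 0.12 rad and contact force between the fingers and anything else below 0.1 N), for 0.2 s.
At the end, for the whole second after the job is handed in: The door is fully shut (within 0.05 rad) and still, and behind it the dial's pointer is still in line with the mark on its ring (within 0.12 rad, about 7 degrees) (value of joint door below 0.05 rad and velocity of joint door below 0.05 rad/s and angle between the x axis of dial_tip and the x axis of index_mark, either way round below 0.12 rad); the robot touches nothing.
It fails at once if the coupe glass or the jigger beside the door is shifted by more than 30 mm or tipped (distance of any of coupe_a, jigger from where it was at the start of the episode above 0.03 m or angle between any of coupe_a, jigger's own z axis and vertical above 0.5 rad).
It fails at once if the ring is turned to another setting (its joint outside 0.57 to 1.33 rad) (value of joint index_ring below 0.57 rad or value of joint index_ring above 1.33 rad).
It also fails if it takes over 64 s, if anything falls off the work surface, if the arm or the gripper's body presses on something with over 40 N, if the wrist force passes 120 N, or if a joint passes its speed limit or range.

## Working session

There is one attempt and no reset: what is moved stays moved. The work goes in short steps, Python scripts to look and compute and a shell command to move; the robot and the scene stay as the last step left them, time stands still between calls to the robot, and variables do not carry over. Pictures are saved under pics/ and viewed, at most 10 in all, crops included, and the job is handed in when it is done.

```bash
mkdir -p pics; cat > h.py <<'E'
import numpy as np, cv2
from rig import telemetry, snapshot, camera_model, job, models
from scipy.spatial.transform import Rotation as Ro
def pts(name, depth, mask):
    m=camera_model(name); v,u=np.nonzero(mask&(depth>0)); d=depth[v,u]
    c=np.c_[(u-m['cx'])/m['fx']*d,(v-m['cy'])/m['fy']*d,d]
    return (c-m['t'])@np.array(m['R'])
def proj(name,X):
    m=camera_model(name); c=np.array(m['R'])@X+m['t']; return c[0]/c[2]*m['fx']+m['cx'],c[1]/c[2]*m['fy']+m['cy']
def tool():
    s=telemetry.sense(); return np.array(s['tcp_pos']),Ro.from_euler('xyz',s['tcp_rot'],degrees=True)
def to(X,R=None):
    p,r=tool(); print('shift',r.inv().apply(np.array(X)-p).round(4))
    if R is not None: print('turn',(r.inv()*R).as_rotvec(degrees=True).round(2))
E
python3 - <<'E'
from h import *
ims=[]
for c in('scene','top'):
    im,d=snapshot(c); ims.append(im)
    for n in('handle','door','chiller','coupe_a','jigger'):
        for r in models.masks_of(c,n)[:2]:
            P=pts(c,d,r['mask']); print(c,n,round(r['p'],2),np.array(r['extent']).round(),np.percentile(P,[5,50,95],axis=0).round(3).tolist() if len(P) else None)
            if n=='handle' and len(P):
                print('mean',P.mean(0),'svd',np.linalg.svd(P-P.mean(0),full_matrices=False)[2][0])
cv2.imwrite('pics/a.png',cv2.resize(np.vstack(ims)[:,:,::-1],(450,675))[:600]) 
a=np.hstack(ims);cv2.imwrite('pics/a.png',cv2.resize(a[:,:,::-1],(800,300)))
s=telemetry.sense();print(s)
E
```

```text
scene handle 0.85 [229. 116. 260. 234.] [[0.614, -0.145, 0.09], [0.627, -0.002, 0.19], [0.641, 0.111, 0.244]]
mean [ 0.62705614 -0.00758765  0.17800267] svd [ 0.02047015 -0.9941527   0.10602537]
scene door 0.78 [228. 115. 261. 235.] [[0.613, -0.149, 0.08], [0.627, -0.005, 0.19], [0.642, 0.113, 0.244]]
scene chiller 0.77 [131. 112. 260. 258.] [[0.626, -0.155, 0.087], [0.751, 0.004, 0.199], [0.871, 0.126, 0.202]]
scene coupe_a 0.73 [257. 239. 293. 279.] [[0.542, 0.176, 0.083], [0.578, 0.211, 0.097], [0.616, 0.249, 0.124]]
scene jigger 0.63 [235.  98. 253. 121.] [[0.571, -0.291, 0.001], [0.59, -0.265, 0.085], [0.607, -0.252, 0.091]]
scene jigger 0.63 [236. 161. 240. 176.] [[0.634, -0.062, 0.129], [0.636, -0.042, 0.159], [0.64, -0.023, 0.169]]
top handle 0.93 [213. 171. 343. 192.] [[0.611, -0.158, 0.123], [0.618, -0.028, 0.198], [0.639, 0.099, 0.245]]
mean [ 0.62024477 -0.0280924   0.20132515] svd [-0.02246249  0.99928201 -0.03051061]
top door 0.72 [212. 170. 346. 190.] [[0.611, -0.157, 0.05], [0.619, -0.024, 0.198], [0.644, 0.103, 0.245]]
top chiller 0.93 [209.  70. 342. 191.] [[0.625, 
[... 257 characters left out ...]
, [0.604, -0.256, 0.091]]
{'t': 0.6, 'q': array([-7.71204710e+01,  1.64026490e+01,  9.03369324e+01,  2.56343029e-04,
        7.32575298e+01, -8.59463717e+00]), 'joint_vel': array([-0.01429357,  0.01330179, -0.06064786,  0.00486124,  0.06235908,
        0.00967754]), 'joint_efforts': array([-4.92800955e-04, -4.05665267e+01, -2.92740351e+01, -1.46981392e-04,
        6.33804211e-04, -1.21912773e-06]), 'tcp_pos': array([ 0.24713053, -0.62813268,  0.24235058]), 'tcp_rot': array([1.79997107e+02, 1.88977551e-04, 2.14740924e+01]), 'ft_force': array([-0.04520441,  0.87913528, -0.18207418]), 'torque': array([-0.04430249, -0.01014946,  0.00940151]), 'grip_force': 0.0, 'grip_width': 0.08578497246772447}
```

View pics/a.png

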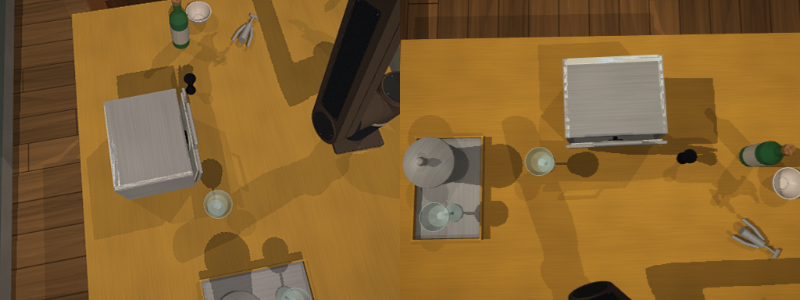

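The pictures show the chiller, its door slightly ajar on the robot side. The coupe is to its left (top view ~(540,160)) and the jigger to its right (~(686,157)). Next I'll fit the handle bar and the roof.

```bash
python3 - <<'E'
from h import *
for c in('scene','top'):
    im,d=snapshot(c)
    A=pts(c,d,np.ones(d.shape,bool))
    b=A[(abs(A[:,0]-.63)<.06)&(abs(A[:,1]+.025)<.2)&(A[:,2]>.218)&(A[:,2]<.27)]
    v=np.linalg.svd(b-b.mean(0),full_matrices=False)[2][0]
    print(c,len(b),b.mean(0).round(4),b.min(0).round(3),b.max(0).round(3),v.round(3), np.percentile(b[:,2],[50,90]))
    r=A[(abs(A[:,0]-.75)<.2)&(abs(A[:,1]+.025)<.22)&(abs(A[:,2]-.2)<.006)&(A[:,0]>.64)]
    box=cv2.minAreaRect((r[:,:2]*1000).astype(np.float32)); print(box, cv2.boxPoints(box).round(0).tolist())
E
```

```text
scene 289 [ 0.6175 -0.0228  0.2414] [ 0.61  -0.098  0.22 ] [0.626 0.043 0.247] [-0.027  1.    -0.014] [0.24231455 0.24461384]
((764.5078735351562, -24.369384765625), (240.2972869873047, 301.48516845703125), 1.5767998695373535) [[640.0, 123.0], [649.0, -178.0], [889.0, -172.0], [880.0, 130.0]]
top 351 [ 0.6155 -0.0311  0.2425] [ 0.609 -0.101  0.23 ] [0.624 0.038 0.246] [-0.027  1.    -0.002] [0.24284629 0.24486322]
((763.5266723632812, -26.703765869140625), (241.895751953125, 300.8394775390625), 1.5396969318389893) [[639.0, 120.0], [647.0, -180.0], [888.0, -174.0], [880.0, 127.0]]
```

```bash
python3 - <<'E'
from h import *
to([0.616,-.03,.36],Ro.from_euler('xyz',[180,0,91.6],degrees=True)); to([0.247,-.628,.36])
E
```

```text
shift [ 0.5622 -0.4216 -0.1177]
turn [  0.     0.   -70.13]
shift [-1.000e-04 -2.000e-04 -1.176e-01]
```

```bash
python3 -m creep '[[[0,0,-0.06],[0,0,0],1],[[0,0,-0.118],[0,0,0],1],[[0.047,-0.035,-0.118],[0,0,-9],1],[[0.094,-0.07,-0.118],[0,0,-18],1],[[0.14,-0.105,-0.118],[0,0,-27],1]]'; python3 - <<'E'
from h import *
to([0.616,-.03,.36],Ro.from_euler('xyz',[180,0,91.6],degrees=True))
E
```

```text
t: 1.32
tcp_pos: [0.3396, -0.4777, 0.3606]
tcp_rot: [180.0, -0.0, 48.7]
ft_force: [0.3, -0.6, -0.5]
grip_width: 0.0854
grip_force: 0.0
shift [ 5.188e-01 -8.750e-02  5.000e-04]
turn [ 4.000e-02  1.000e-02 -4.286e+01]
```

```bash
python3 -m creep '[[[0.06,-0.01,0],[0,0,-9],1],[[0.12,-0.02,0],[0,0,-18],1],[[0.18,-0.03,0],[0,0,-27],1],[[0.24,-0.04,0],[0,0,-36],1],[[0.30,-0.05,0],[0,0,-42.9],1]]'; python3 - <<'E'
from h import *
to([0.616,-.03,.36],Ro.from_euler('xyz',[180,0,91.6],degrees=True))
E
```

```text
t: 1.95
tcp_pos: [0.5012, -0.2196, 0.3607]
tcp_rot: [179.9, 0.0, 91.6]
ft_force: [0.3, -0.4, 0.3]
grip_width: 0.0853
grip_force: 0.0
shift [0.1863 0.1201 0.0007]
turn [0.05 0.03 0.  ]
```

```bash
python3 -m creep '[[[0.05,0.03,0],[0,0,0],1],[[0.1,0.06,0],[0,0,0],1],[[0.145,0.09,0],[0,0,0],1],[[0.186,0.12,0],[0,0,0],1],[[0.186,0.12,0],[0,0,0],1]]'; python3 - <<'E'
from h import *
im,d=snapshot('wrist'); A=pts('wrist',d,np.ones(d.shape,bool))
b=A[(abs(A[:,0]-.61)<.08)&(abs(A[:,1]+.025)<.08)&(A[:,2]>.225)&(A[:,2]<.255)]
print(len(b),b.mean(0) if len(b) else 0,np.percentile(b,[1,99],axis=0)if len(b) else 0)
cv2.imwrite('pics/b.png',im[:,:,::-1])
to([0.616,-.03,.234],Ro.from_euler('xyz',[180,0,91.6],degrees=True))
E
```

```text
t: 2.58
tcp_pos: [0.6169, -0.0296, 0.3599]
tcp_rot: [-180.0, -0.0, 91.6]
ft_force: [-0.3, -0.7, 0.1]
grip_width: 0.0853
grip_force: 0.0
2056 [ 0.61479408 -0.02590565  0.24276562] [[ 0.60828532 -0.09781156  0.2382485 ]
 [ 0.6216385   0.0372672   0.24532915]]
shift [ 0.0013 -0.0002  0.126 ]
turn [-0.04  0.01 -0.07]
```

View pics/b.png

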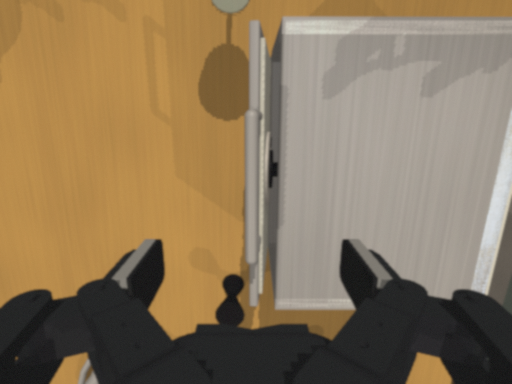

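The wrist view shows the handle bar vertical at u≈251, rows 112–262, with the fingers astride it. The dial is in the door gap at (273,170). The bar centre is near (0.615, -0.030). I'll descend and pinch it.

```bash
python3 -m creep '[[[0,-0.002,0.045],[0,0,0],1],[[0,-0.002,0.09],[0,0,0],1],[[0,-0.002,0.126],[0,0,0],1],[[0,-0.002,0.126],[0,0,0],0],[[0,-0.002,0.126],[0,0,0],0]]' 35;python3 -m creep '[[[0,0,0],[0,0,0],0],[[0,0,0],[0,0,0],0],[[0,0,0],[0,0,0],0]]'
```

```text
t: 3.25
tcp_pos: [0.6146, -0.0336, 0.2364]
tcp_rot: [179.8, 0.0, 91.3]
ft_force: [-0.5, -0.6, 0.1]
grip_width: 0.0514
grip_force: 0.0
t: 3.62
tcp_pos: [0.6149, -0.0329, 0.2364]
tcp_rot: [179.8, 0.1, 91.4]
ft_force: [0.2, 0.0, 4.4]
grip_width: 0.0102
grip_force: 34.3
```

```bash
python3 -m creep '[[[0,-0.018,0.005],[0,0,0],0],[[0,-0.036,0.011],[0,0,0],0],[[0,-0.0535,0.018],[0,0,0],0],[[0,-0.07,0.027],[0,0,0],0],[[0,-0.086,0.037],[0,0,0],0]]'
```

```text
t: 4.25
tcp_pos: [0.5298, -0.0352, 0.1994]
tcp_rot: [179.5, 0.1, 91.4]
ft_force: [5.7, -1.9, -0.1]
grip_width: 0.0107
grip_force: 35.4
```

```bash
python3 -m creep '[[[0,-0.015,0.012],[0,0,0],0],[[0,-0.028,0.0255],[0,0,0],0],[[0,-0.04,0.04],[0,0,0],0],[[0,-0.0505,0.056],[0,0,0],0],[[0,-0.0595,0.073],[0,0,0],0]]'
```

```text
t: 4.88
tcp_pos: [0.4698, -0.0367, 0.1246]
tcp_rot: [179.7, 0.1, 91.4]
ft_force: [7.7, -2.1, -1.0]
grip_width: 0.0104
grip_force: 35.0
```

```bash
python3 -m creep '[[[0,-0.007,0.0176],[0,0,0],0],[[0,-0.0125,0.036],[0,0,0],0],[[0,-0.016,0.0545],[0,0,0],0],[[0,-0.0175,0.0735],[0,0,0],0],[[0,-0.0175,0.087],[0,0,0],0]]'; python3 -m creep '[[[0,0,0.002],[0,0,0],0],[[0,0,0.002],[0,0,0],0],[[0,0,0.002],[0,0,0],0]]'
```

```text
t: 5.5
tcp_pos: [0.4539, -0.0374, 0.0402]
tcp_rot: [179.8, 0.1, 91.4]
ft_force: [-13.2, 2.4, 54.3]
grip_width: 0.0106
grip_force: 40.7
t: 5.88
tcp_pos: [0.4538, -0.0375, 0.0397]
tcp_rot: [179.8, 0.1, 91.4]
ft_force: [-4.1, 0.5, 28.8]
grip_width: 0.0103
grip_force: 39.1
```

```bash
python3 -m creep '[[[0,0,-0.002],[0,0,0],0.3],[[0,0,-0.002],[0,0,0],0.3],[[0,0,-0.002],[0,0,0],0.3],[[0,0,-0.03],[0,0,0],0.3],[[0,0,-0.07],[0,0,0],0.3]]'; python3 -m creep '[[[0,0.02,-0.06],[0,0,0],1],[[0,0.055,-0.12],[0,0,0],1],[[0,0.075,-0.16],[0,0,0],1],[[0,0.075,-0.16],[0,0,0],1],[[0,0.075,-0.16],[0,0,0],1]]'
python3 - <<'E'
from h import *
for c in('wrist','top'):
    im,d=snapshot(c); cv2.imwrite(f'pics/c{c}.png',im[:,:,::-1])
    for n in('dial','dial_tip','index_mark','index_ring','handle'):
        for r in models.masks_of(c,n)[:2]:
            P=pts(c,d,r['mask']); print(c,n,round(r['p'],2),np.array(r['extent']).round(),np.percentile(P,[5,50,95],axis=0).round(3).tolist() if len(P) else None)
    A=pts(c,d,np.ones(d.shape,bool))
    b=A[(abs(A[:,0]-.54)<.06)&(abs(A[:,1]+.03)<.1)&(A[:,2]>.08)&(A[:,2]<.1)]
    if len(b): print('bar',len(b),b.mean(0).round(4),np.linalg.svd(b[:,:2]-b[:,:2].mean(0),full_matrices=False)[2][0].round(3))
E
```

```text
t: 6.5
tcp_pos: [0.4488, -0.0359, 0.1037]
tcp_rot: [-179.6, -0.1, 91.4]
ft_force: [1.5, 0.6, 0.1]
grip_width: 0.0258
grip_force: 0.0
t: 7.12
tcp_pos: [0.5249, -0.0345, 0.2634]
tcp_rot: [-179.8, -0.1, 91.4]
ft_force: [0.1, -0.1, -0.5]
grip_width: 0.0859
grip_force: 0.0
wrist dial 0.94 [271. 152. 314. 193.] [[0.546, -0.05, 0.055], [0.566, -0.026, 0.057], [0.586, -0.013, 0.087]]
wrist dial 0.52 [274. 304. 301. 326.] [[0.567, -0.271, -0.001], [0.583, -0.26, 0.012], [0.603, -0.253, 0.027]]
wrist dial_tip 0.72 [271. 150. 314. 193.] [[0.546, -0.05, 0.055], [0.566, -0.026, 0.057], [0.586, -0.012, 0.087]]
wrist index_mark 0.74 [250. 133. 329. 208.] [[0.528, -0.069, 0.051], [0.566, -0.026, 0.052], [0.606, 0.008, 0.054]]
wrist index_ring 0.92 [252. 130. 327. 209.] [[0.528, -0.07, 0.052], [0.566, -0.027, 0.053], [0.607, 0.008, 0.054]]
wrist handle 0.62 [186.  33. 363. 278.] [[0.489, -0.153, 0.046], [0.562, -0.007, 0.05], [0.632, 0.104, 0.055]]
bar 481 [ 0.5677 -0.0309  0.0871] [1.    0.012]
```

View pics/cwrist.png

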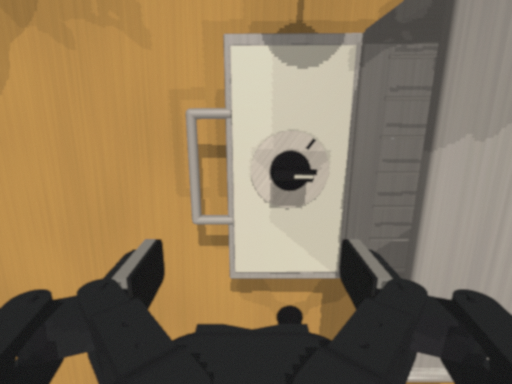

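The wrist view shows the open door, the dial at about (290,171) with its white pointer towards the hinge (right), and the ring mark at (311,144). I'll compute the angles precisely.

```bash
cat >> h.py <<'E'
def angles(c='wrist',C=np.array([.568,-.031])):
    im,d=snapshot(c); g=im.max(2).astype(int)
    m=camera_model(c)
    v,u=np.mgrid[:384,:512]; ray=np.stack([(u-m['cx'])/m['fx'],(v-m['cy'])/m['fy'],np.ones(u.shape)],-1)@np.array(m['R'])
    o=-np.array(m['R']).T@m['t']
    def plane(z): return o+ray*((z-o[2])/ray[...,2])[...,None]
    X=plane(.054)[...,:2]
    ok=abs(pts_img(c,d)[...,2]-.053)<.012
    r=np.linalg.norm(X-C,axis=-1); dark=(r>.0315)&(r<.045)&(g<90)&ok
    n,l,s,_=cv2.connectedComponentsWithStats(dark.astype(np.uint8))
    for i in range(1,n):
        if s[i,4]>5:
            w=X[l==i]; k=w.mean(0)-C; print('mark?',s[i,4],w.mean(0).round(4),'ang',np.arctan2(k[1],k[0]).round(3), 'inner r',r[l==i].min().round(4))
    X=plane(.087)[...,:2]; r=np.linalg.norm(X-C,axis=-1); wh=(r<.026)&(g>120)&(pts_img(c,d)[...,2]>.075)
    w=X[wh]; k=w.mean(0)-C; print('white',len(w),w.mean(0).round(4),'ang',np.arctan2(k[1],k[0]).round(3))
    A=pts(c,d,d>0); b=A[(np.linalg.norm(A[:,:2]-C,axis=1)<.04)&(A[:,2]>.08)&(A[:,2]<.1)]
    if len(b): e=np.linalg.svd(b[:,:2]-b[:,:2].mean(0),full_matrices=False)[2][0]; print('bar',len(b),b.mean(0).round(4),'ang',np.arctan2(*(e*np.sign(e[0]))[::-1]).round(3))
    return im
def pts_img(c,d):
    P=np.zeros(d.shape+(3,)); P[d>0]=pts(c,d,d>0); return P
E
python3 - <<'E'
from h import *
angles(); angles('top'); to([.568,-.031,.08])
E
```

```text
mark? 19 [5.896e-01 1.000e-04] ang 0.964 inner r 0.0329
white 73 [ 0.5789 -0.0313] ang -0.027
bar 481 [ 0.5673 -0.0306  0.0864] ang 0.015
white 0 [nan nan] ang nan
shift [0.0027 0.0421 0.1854]h.py:29: RuntimeWarning: Mean of empty slice.
  w=X[wh]; k=w.mean(0)-C; print('white',len(w),w.mean(0).round(4),'ang',np.arctan2(k[1],k[0]).round(3))
  ret = um.true_divide(
```

```bash
python3 -m creep '[[[0.001,0.01,0.01],[0,0,10],1],[[0.002,0.02,0.02],[0,0,20],1],[[0.003,0.03,0.03],[0,0,30],1],[[0.003,0.042,0.04],[0,0,40],1],[[0.003,0.042,0.05],[0,0,50],1]]'; python3 -m creep '[[[0,0,0],[0,0,10],1],[[0,0,0],[0,0,20],1],[[0,0,0],[0,0,30],1],[[0,0,0],[0,0,40],1],[[0,0,0],[0,0,41.4],1]]'; python3 -m creep '[[[0,0,0],[0,0,0],1],[[0,0,0],[0,0,0],1]]'; python3 - <<'E'
from h import *
cv2.imwrite('pics/d.png',angles()[:,:,::-1])
to([.568,-.031,.075],Ro.from_euler('xyz',[180,0,0],degrees=True))
E
```

```text
t: 8.45
tcp_pos: [0.5685, -0.0308, 0.2151]
tcp_rot: [180.0, -0.0, 41.1]
ft_force: [-0.3, -1.1, 0.4]
grip_width: 0.0854
grip_force: 0.0
t: 9.07
tcp_pos: [0.5679, -0.0307, 0.2154]
tcp_rot: [180.0, -0.0, 0.0]
ft_force: [-0.0, -0.2, 0.8]
grip_width: 0.085
grip_force: 0.0
t: 9.32
tcp_pos: [0.5679, -0.0307, 0.2153]
tcp_rot: [-180.0, -0.0, 0.1]
ft_force: [0.1, -0.2, 0.3]
grip_width: 0.0852
grip_force: 0.0
mark? 33 [5.899e-01 2.000e-04] ang 0.957 inner r 0.0319
white 95 [ 0.5758 -0.0314] ang -0.048
bar 617 [ 0.5689 -0.0312  0.0866] ang 0.031
shift [1.000e-04 3.000e-04 1.403e-01]
turn [-0.    0.    0.03]
```

View pics/d.png

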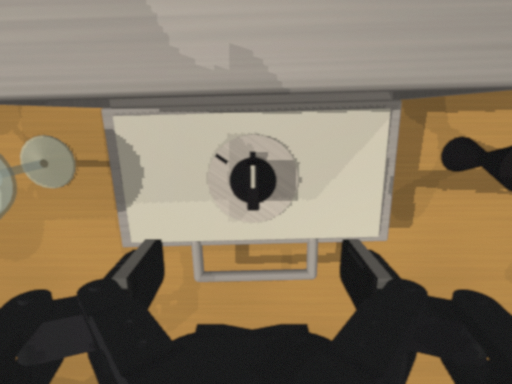

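The view shows the pointer up towards the hinge at (253,155) and the mark at (221,158). Before descending, I'll check how far the camera sits out towards the chiller.

```bash
python3 - <<'E'
from h import *
m=camera_model('wrist'); print(-np.array(m['R']).T@m['t'], tool()[0])
E
```

```text
[ 0.63399427 -0.03037215  0.3467612 ] [ 0.56785829 -0.03074979  0.21531054]
```

The camera would come within about 1 cm of the chiller's front. I'll turn to the opposite grasp (yaw ≈ 181°), which puts the camera on the robot side.

```bash
for i in 1 2 3; do python3 -m creep '[[[0,0,0],[0,0,-10],1],[[0,0,0],[0,0,-20],1],[[0,0,0],[0,0,-30],1],[[0,0,0],[0,0,-40],1],[[0,0,0],[0,0,-50],1]]'|grep rot; done; python3 -m creep '[[[0,0,0],[0,0,-10],1],[[0,0,0],[0,0,-20],1],[[0,0,0],[0,0,-30],1],[[0,0,0],[0,0,-31],1],[[0,0,0],[0,0,-31],1]]'; python3 - <<'E'
from h import *
angles(); print(telemetry.sense()['q'].round(1))
to([.568,-.031,.075],Ro.from_euler('xyz',[180,0,181],degrees=True))
E
```

```text
tcp_rot: [180.0, -0.0, 50.4]
tcp_rot: [180.0, -0.0, 100.3]
tcp_rot: [-180.0, -0.0, 150.4]
t: 11.88
tcp_pos: [0.5679, -0.0307, 0.2153]
tcp_rot: [180.0, -0.0, -179.1]
ft_force: [0.1, 0.0, -0.1]
grip_width: 0.0856
grip_force: 0.0
mark? 26 [5.897e-01 2.000e-04] ang 0.963 inner r 0.0323
white 85 [ 0.5787 -0.0314] ang -0.037
bar 615 [ 0.5658 -0.0315  0.0865] ang 0.013
[ -13.3    4.4  107.     0.    68.6 -104.2]
shift [-1.000e-04 -3.000e-04  1.403e-01]
turn [ 0.    0.   -0.12]
```

```bash
python3 -m creep '[[[0,0,0.05],[0,0,0],1],[[0,0,0.1],[0,0,0],1],[[0,0,0.14],[0,0,0.5],1],[[0,0,0.14],[0,0,0.5],0],[[0,0,0.14],[0,0,0.5],0]]' 25; python3 -m creep '[[[0,0,0],[0,0,0],0],[[0,0,0],[0,0,0],0],[[0,0,0],[0,0,0],0],[[0,0,0],[0,0,0],0]]'
```

```text
t: 12.55
tcp_pos: [0.5691, -0.031, 0.077]
tcp_rot: [-180.0, 0.1, -179.5]
ft_force: [-0.2, 0.1, 0.6]
grip_width: 0.0513
grip_force: 0.0
t: 13.05
tcp_pos: [0.5691, -0.0315, 0.0774]
tcp_rot: [-179.9, 0.2, -179.5]
ft_force: [-1.7, -1.6, 7.1]
grip_width: 0.0115
grip_force: 29.3
```

```bash
python3 -m creep '[[[0,0,0],[0,0,-8],0],[[0,0,0],[0,0,-16],0],[[0,0,0],[0,0,-24],0],[[0,0,0],[0,0,-32],0],[[0,0,0],[0,0,-40],0]]'; python3 -m creep '[[[0,0,0],[0,0,-8],0],[[0,0,0],[0,0,-14.6],0],[[0,0,0],[0,0,-14.6],0],[[0,0,0],[0,0,-14.6],0]]'; python3 -c "
from h import *;print(telemetry.sense()['q'].round(1))"
```

```text
t: 13.68
tcp_pos: [0.569, -0.0312, 0.0774]
tcp_rot: [-179.9, 0.1, -139.3]
ft_force: [-2.3, -1.2, 5.8]
grip_width: 0.0113
grip_force: 29.3
t: 14.18
tcp_pos: [0.5689, -0.0311, 0.0774]
tcp_rot: [-179.9, 0.0, -124.9]
ft_force: [-1.5, -1.2, 7.0]
grip_width: 0.0113
grip_force: 29.4
[ -13.3   14.3  111.7   -0.    53.8 -158.4]
```

Turned to 55.1°. Now I'll release, lift and check.

```bash
python3 -m creep '[[[0,0,0],[0,0,0],1],[[0,0,0],[0,0,0],1],[[0,0,0],[0,0,0],1],[[0,0,-0.06],[0,0,0],1],[[0,0,-0.12],[0,0,0],1]]'; python3 -m creep '[[[0,0,-0.03],[0,0,10],1],[[0,0,-0.04],[0,0,20],1],[[0,0,-0.04],[0,0,30],1],[[0,0,-0.04],[0,0,40],1],[[0,0,-0.04],[0,0,40],1]]'; python3 - <<'E'
from h import *
cv2.imwrite('pics/e.png',angles()[:,:,::-1])
E
```

```text
t: 14.8
tcp_pos: [0.567, -0.0305, 0.1953]
tcp_rot: [179.8, -0.1, -124.9]
ft_force: [1.3, 0.1, -0.0]
grip_width: 0.0852
grip_force: 0.0
t: 15.42
tcp_pos: [0.5677, -0.0306, 0.235]
tcp_rot: [180.0, -0.0, -164.8]
ft_force: [-0.7, -0.3, 0.9]
grip_width: 0.0856
grip_force: 0.0
mark? 25 [ 5.894e-01 -5.000e-04] ang 0.96 inner r 0.0316
white 84 [ 0.5742 -0.0225] ang 0.944
bar 555 [ 0.5668 -0.0319  0.0865] ang 0.965
```

View pics/e.png

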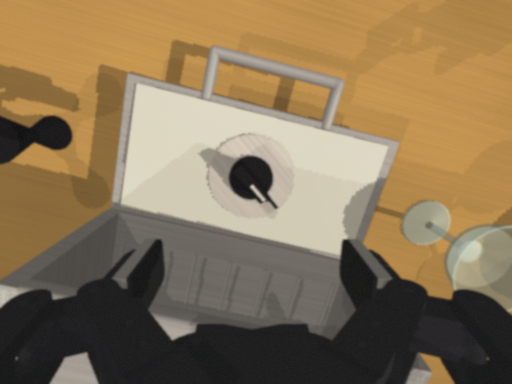

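The view shows the pointer in line with the mark at (268,203), measured 0.944–0.965 against 0.96. Next I'll go back to the handle.

```bash
python3 - <<'E'
from h import *
im,d=snapshot('top'); A=pts('top',d,d>0)
b=A[(abs(A[:,0]-.453)<.02)&(abs(A[:,1]+.03)<.05)&(A[:,2]>.035)&(A[:,2]<.06)]; print(len(b),b.mean(0),np.percentile(b,[2,98],axis=0))
to([.454,-.034,.2],Ro.from_euler('xyz',[180,0,91.5],degrees=True))
E
```

```text
<stdin>:3: RuntimeWarning: Mean of empty slice.
  ret = um.true_divide(
Traceback (most recent call last):
IndexError: index -1 is out of bounds for axis 0 with size 0
```

```bash
for i in 1 2; do python3 -m creep '[[[0,0,0],[0,0,10],1],[[0,0,0],[0,0,20],1],[[0,0,0],[0,0,30],1],[[0,0,0],[0,0,40],1],[[0,0,0],[0,0,50],1]]' | grep rot; done;  python3 -m creep '[[[0,0,0],[0,0,3.7],0.6],[[0,0,0],[0,0,3.7],0.4],[[0,0,0],[0,0,3.7],0.32]]'; python3 - <<'E'
from h import *
im,d=snapshot('wrist'); A=pts('wrist',d,d>0)
b=A[(abs(A[:,0]-.453)<.02)&(abs(A[:,1]+.03)<.05)&(A[:,2]>.035)&(A[:,2]<.06)]; print(len(b),b.mean(0),np.percentile(b,[2,98],axis=0))
to([.454,-.034,.14],Ro.from_euler('xyz',[180,0,91.5],degrees=True))
E
```

```text
tcp_rot: [-180.0, -0.0, 144.9]
tcp_rot: [-180.0, -0.0, 94.9]
t: 17.15
tcp_pos: [0.5678, -0.0307, 0.2352]
tcp_rot: [-180.0, -0.0, 91.5]
ft_force: [0.7, -0.1, -0.2]
grip_width: 0.0327
grip_force: 0.0
1019 [ 0.45396621 -0.02780912  0.04729105] [[ 0.44728148 -0.07776064  0.04246184]
 [ 0.45919529  0.01884266  0.04979812]]
shift [-0.0004 -0.1139  0.0953]
turn [-0.01 -0.   -0.04]
```

```bash
python3 -m creep '[[[0,-0.05,0],[0,0,0],0.32],[[0,-0.1,0],[0,0,0],0.32],[[0,-0.1142,0.03],[0,0,0],0.32],[[0,-0.1142,0.06],[0,0,0],0.32],[[0,-0.1142,0.11],[0,0,0],0.32]]';python3 -m creep '[[[0,0,0.04],[0,0,0],0.32],[[0,0,0.07],[0,0,0],0.32],[[0,0,0.084],[0,0,0],0.32],[[0,0,0.084],[0,0,0],0.32]]'; python3 -m creep '[[[0,0,0],[0,0,0],0],[[0,0,0],[0,0,0],0],[[0,0,0],[0,0,0],0],[[0,0,0],[0,0,0],0]]' 35
```

```text
t: 17.82
tcp_pos: [0.4553, -0.034, 0.1265]
tcp_rot: [179.7, 0.1, 91.4]
ft_force: [0.4, 0.5, -0.3]
grip_width: 0.027
grip_force: 0.0
t: 18.32
tcp_pos: [0.4534, -0.0334, 0.0409]
tcp_rot: [-179.9, -0.0, 91.4]
ft_force: [-0.2, -0.4, 0.7]
grip_width: 0.0276
grip_force: 0.0
t: 18.82
tcp_pos: [0.4537, -0.0338, 0.0425]
tcp_rot: [-180.0, 0.0, 91.4]
ft_force: [-5.6, -0.5, 6.9]
grip_width: 0.0104
grip_force: 34.6
```

```bash
python3 -m creep '[[[0,0,-0.0135],[0,0,0],0],[[0,0.0016,-0.0324],[0,0,0],0],[[0,0.005,-0.051],[0,0,0],0],[[0,0.0104,-0.0693],[0,0,0],0],[[0,0.0175,-0.087],[0,0,0],0]]';  python3 -m creep '[[[0,0.009,-0.017],[0,0,0],0],[[0,0.0195,-0.033],[0,0,0],0],[[0,0.0315,-0.0475],[0,0,0],0],[[0,0.0445,-0.061],[0,0,0],0],[[0,0.0595,-0.073],[0,0,0],0]]'
```

```text
t: 19.45
tcp_pos: [0.4694, -0.0333, 0.1283]
tcp_rot: [-179.7, 0.0, 91.4]
ft_force: [-1.3, -2.9, -6.2]
grip_width: 0.0104
grip_force: 34.0
t: 20.08
tcp_pos: [0.5258, -0.0318, 0.2036]
tcp_rot: [-179.0, 0.0, 91.5]
ft_force: [-19.3, -1.9, 15.2]
grip_width: 0.0106
grip_force: 34.6
```

```bash
python3 -m creep '[[[0,0.015,-0.012],[0,0,0],0],[[0,0.032,-0.021],[0,0,0],0],[[0,0.0495,-0.0285],[0,0,0],0],[[0,0.068,-0.034],[0,0,0],0],[[0,0.082,-0.0365],[0,0,0],0]]';  python3 -m creep '[[[0,0.01,-0.001],[0,0,0],0],[[0,0.02,-0.002],[0,0,0],0],[[0,0.026,-0.002],[0,0,0],0],[[0,0.026,-0.002],[0,0,0],0]]'
```

```text
t: 20.7
tcp_pos: [0.613, -0.0295, 0.2422]
tcp_rot: [180.0, 0.0, 91.4]
ft_force: [-6.0, 0.7, 7.9]
grip_width: 0.0099
grip_force: 35.7
t: 21.2
tcp_pos: [0.6368, -0.0288, 0.244]
tcp_rot: [-179.7, -0.0, 91.4]
ft_force: [-12.3, -0.6, 11.2]
grip_width: 0.0099
grip_force: 36.4
```

```bash
python3 -m creep '[[[0,0.003,0],[0,0,0],0],[[0,0.003,0],[0,0,0],0],[[0,0.003,0],[0,0,0],0]]'
```

```text
t: 21.58
tcp_pos: [0.637, -0.0288, 0.244]
tcp_rot: [-179.2, -0.0, 91.4]
ft_force: [-19.9, -0.9, 14.2]
grip_width: 0.0102
grip_force: 36.9
```

```bash
python3 -m creep '[[[0,-0.001,0],[0,0,0],0.6],[[0,-0.001,0],[0,0,0],0.6],[[0,-0.001,0],[0,0,0],0.6],[[0,-0.001,-0.05],[0,0,0],0.6],[[0,-0.001,-0.1],[0,0,0],0.6]]'; python3 -m creep '[[[0,-0.02,-0.03],[0,0,0],1],[[0,-0.02,-0.03],[0,0,0],1]]'; python3 - <<'E'
from h import *
im,d=snapshot('wrist'); A=pts('wrist',d,d>0)
b=A[(abs(A[:,0]-.63)<.04)&(abs(A[:,1]+.025)<.08)&(A[:,2]>.23)&(A[:,2]<.255)]; print(len(b),b.mean(0),np.percentile(b,[2,98],axis=0))
cv2.imwrite('pics/f.png',im[:,:,::-1])
E
```

```text
t: 22.2
tcp_pos: [0.6406, -0.0288, 0.3399]
tcp_rot: [-179.9, -0.0, 91.4]
ft_force: [0.9, 0.1, 0.4]
grip_width: 0.0508
grip_force: 0.0
t: 22.45
tcp_pos: [0.6215, -0.0295, 0.3741]
tcp_rot: [179.6, 0.1, 91.4]
ft_force: [0.4, 1.0, -0.1]
grip_width: 0.0842
grip_force: 0.0
1880 [ 0.63422213 -0.02425683  0.24144234] [[ 0.62802015 -0.09357658  0.23758029]
 [ 0.64078885  0.03811844  0.24369136]]
```

View pics/f.png

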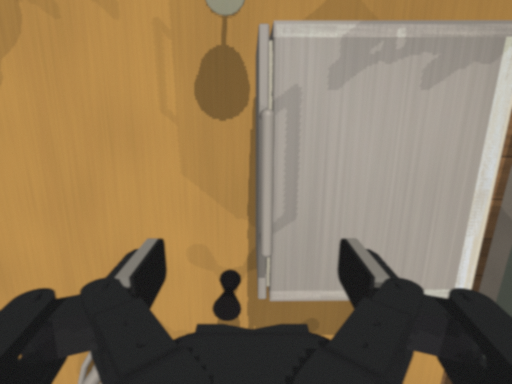

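The view shows the door flush against the box front (bar at u≈266), and it stopped under a 20 N push. The coupe and the jigger are still standing. I'll hand in.

```bash
python3 -c "
from rig import job; print(job.job_done())"
```

```text
the job is handed in; nothing more can be done
None
```

I opened the door fully, turned the dial to the mark (within about 0.02 rad when last measured), pushed the door back to its stop and handed the job in at about 22 s; the coupe glass and jigger were still standing, and no verdict was returned.

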